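# Tip an engraving block onto its bed and clamp it

### The job

Get the upright block ready for engraving without picking it up: with the fingertips, push it over towards the brass stop so that it lies flat in the channel with its red face up, then push it along the channel until its end is home against the stop. Then swing the red-tipped hold-down over and press it down until it rests on the block. Never lift the block, and leave everything else on the table where it is.

Things in the scene. Friction and masses are not known exactly. Their poses are not given: they have to be found in the camera images.
- bed: Fixed dark steel engraving bed, 300 (x) x 120 (y) x 20 mm; origin: centre of underside, on the table. Its +x runs along the channel to the brass stop, within 0.56 rad of world +y. Channel floor: its top, 20 mm above the table. Aluminium rails 10 mm high, inner faces at y = +-33 mm, x = -150 to 85 mm; -x end open. Stop: face at x = 85 mm, 14 thick, 66 wide, 20 above the floor.
- block: Loose ivory block, 110 mm tall, 60 wide (its y), 25 thick (its x), 0.14 to 0.28 kg, standing on end in the channel. Origin: centre of the end it stands on; z along its length. Its -x face is red, first facing away from the stop; +x faces the stop. Tipped to the stop it topples by itself past 13 degrees, landing 15 to 70 mm short of it; its origin is then its trailing end, 12.5 mm above the floor.
- block_head (a point): Centre of the block's other end face (upper end at the start, the end that meets the stop when lying).
- stop_face (a point): Point on the face of the brass stop, mid-channel, 12.5 mm above the channel floor: where the block's head comes to rest.
- clamp (a joint): Angle of the hold-down, rad. 0: level and resting on the 25 mm thick block lying home; grows as it is swung up and back; pi/2 upright; mechanical limits -0.15 and 2.0. It starts between 1.35 and 1.9. The hinge is stiff (about 0.11 N m): it stays where it is left, and 2 to 3 N at its tip moves it.
- clamp_hinge (a point): Hinge axis of the hold-down, parallel to the bed's y, at bed x = 112 mm, y = 0, 53 mm above the table. The green cheeks beside it span bed x = 97 to 127 mm, |y| up to 23 mm, and reach 50 mm above the table; beyond them the bed top is bare.
- clamp_tip (a point): On the hold-down's outer face (upper when closed, away from the channel when raised), mid of its red end, 79 mm from the hinge axis. Arm: flat steel bar 8 mm thick, 28 wide, reaching 90 mm from the axis; the last 22 mm red and 34 wide. A rubber pad on the other face, 62 mm from the axis, bears on the block. Closed, it lies along the bed's -x from the hinge, upper face 57 mm above the table.
- plaque: Finished ivory-and-red plaque standing on a dark wooden foot 50 x 60 mm, 112 mm tall in all. Bystander. Origin: centre of its underside.
- oil: Amber oil bottle with a red cap, 44 mm across, 100 mm tall. Bystander. Origin: centre of its underside.
- wax: White jar with a brass lid, 56 mm across, 45 mm tall. Bystander. Origin: centre of its underside.
- mug: Blue mug, 72 mm across plus a handle at its own +y, 80 mm tall. Bystander. Origin: centre of its underside.
- weight: Brass weight with a thin neck, 48 mm across, 50 mm tall. Bystander. Origin: centre of its underside.
- brush: Brush 170 mm long lying flat along its own x, handle to -x. Bystander. Origin on its underside.
- driver: Screwdriver 160 mm long lying flat along its own x, handle to -x. Bystander. Origin on its underside.
Not all that is in view belongs to the job. Leave any green or pink look-alike of the block alone.

How it is judged:
On the way, in this order (a step that is already met when the one before it is completed fails the run):
1. the block lies flat in the channel, red face up (angle between block's own x axis and vertical above 3.04 rad and height (world z) of block below 0.036 m and y of block in the frame of bed between -0.006 and 0.006 m and angle between the z axis of block and the x axis of bed, either way round below 0.08 rad and linear speed of block below 0.05 m/s), for 0.2 s.
2. the block's head is home against the stop (angle between block's own x axis and vertical above 3.04 rad and height (world z) of block below 0.036 m and y of block in the frame of bed between -0.006 and 0.006 m and angle between the z axis of block and the x axis of bed, either way round below 0.08 rad and x of block_head in the frame of bed between 0.082 and 0.088 m), for 0.2 s.
3. the hold-down rests on the block (value of joint clamp between -0.05 and 0.05 rad), for 0.2 s.
At the end, for the whole second after the job is handed in: The block lies flat in the channel (within 0.1 rad, its red face up, not raised more than 3.5 mm), in line with it, its head within 3 mm of the stop; the hold-down rests on it (joint within 0.05 rad of 0); all at rest (all of step 2 and all of step 3 and linear speed of block below 0.01 m/s and velocity of joint clamp between -0.05 and 0.05 rad/s); the robot touches nothing.
It fails at once if the block is lifted: its foot is more than 22 mm above the channel floor (height (world z) of block above 0.042 m).
It fails at once if the block falls red face down (angle between block's own x axis and vertical below 0.7 rad).
It fails at once if another thing on the table is disturbed: moved more than 20 mm (distance of any of plaque, oil, wax, mug, weight, brush, driver from where it was at the start of the episode above 0.02 m).
It also fails if it takes over 54 s, if anything falls off the work surface, if the arm or the gripper's body presses on something with over 40 N, if the wrist force passes 120 N, or if a joint passes its speed limit or range.

### The arm

A 7-joint arm with a two-finger parallel gripper is mounted at the origin on the work surface. World frame = base frame: x ahead of the robot, y to its left, z up, the work surface at z = 0. Lengths are in m, angles in rad, forces in N, time in s.
With the tool pointing down it reaches from about 0.4 to 0.875 m from the base axis. Payload 19.3 kg.
Tool frame: the origin (TCP) lies at the very end of the fingers, on their centre line; the grasp point (between the pads) lies 19 mm behind it; z points along the fingers, y is the line along which they close (so a half turn about z gives the same grasp; the last joint's range is limited). The gripper opens to 85 mm and grips with 20 to 120 N. Pads are 22 mm wide; open, the fingers measure 114 mm over their backs; the gripper's body (76 mm by 85 mm) begins 54 mm behind the grasp point. The pads swing forward as they close: fully open they stand 13 mm farther back than shut.
Start: joints at [1.095, 0.521, -0.036, 1.599, 0.021, 1.021, -0.113], TCP at [0.247, -0.574, 0.198] pointing down, gripper open.
Joint ranges: [-2.91, 2.91], [-0.3, 2.13], [-1.5, 1.42], [0.17, 2.43], [-1.26, 4.41], [0.16, 1.93], [-2.52, 2.52]. Speed limits (rad/s): [1.89, 1.89, 2.39, 2.39, 3.01, 3.01, 3.01].

### API

Orientations are given as [roll, pitch, yaw] about the fixed x, y, z axes, in that order (R = Rz(yaw) Ry(pitch) Rx(roll)).
In Python, from workcell import monitor, optics, workorder gives the robot as it stands.
- The arm moves only by the tool apply_moves, never from a script. Its arguments are lists of equal length, an entry for each row: "linear": the shift along the tool's x, y, z each as a share of 0.1 m, from -1 to 1, a list of three; "delta_rot": the turn, a rotation vector about the tool's x, y, z each as a share of 120 degrees, from -1 to 1, a list of three. A call has exactly 5 rows; each row is the pose to reach, as a shift and turn from the pose commanded when the call began, along the tool's axes at that moment; what a row does not reach only later rows make up. A row lasts 1/12 s, in which the tool goes at most 41.7 mm and 7.16 degrees, less where a joint would pass 70% of its speed; a pose out of reach is approached as far as the arm can. A call with a number of a shift or a turn outside -1 to 1 is refused whole. A call with a gripper value outside its range is refused whole. "gripper" is the opening, from -1 (shut) to 1 (fully open), set as the call begins (left out, the last holds). The fingers move at their own pace and stop on an object; "force" is the grip in N (left out, the last holds). Time passes only in rows, so rows that repeat a pose let the fingers close, or fill a call up. It gives the time, the measured TCP pose, the force, the opening and the grip force at its end, in the units of the state.
- monitor.observe(): the state, without advancing time (a new reading comes with each control period).
- optics.grab_frame(name): name is "scene" or "top"; returns (picture, depth): 384x512x3 uint8, red, green, blue; 384x512 float32, m along the optical axis (not along the pixel's ray), 0 where there is no reading.
- optics.camera_info(name): a dict with "fx", "fy", "cx", "cy" (pixels), "rvec" (rotation vector, rad) and "tvec" (3), from world to camera coordinates, as OpenCV has them. Camera axes: x right, y down, z forward; pixel columns grow to the right and rows downward; lengths in m; the calibration is good to about 2 mm. A picture is of the moment at which its call begins. camera_info takes no time and is no camera call.
- workorder.job_done(): hands the job in; it is judged then, once.
The state is a dict: "clock": time; "qpos": joint angles; "qd": joint speeds; "joint_efforts": joint torques, N m; "position": TCP position; "tool_rot": TCP orientation; "force": force on the tool from outside, world axes, zero at the start; "moment": the same for the moment, N m; "grip_width": finger opening in m; "finger_force": force on a finger pad.
Only numpy, scipy, OpenCV 4.12 (cv2) and the standard library are available. Lean on these libraries where they do the work, as an engineer would, in place of code of your own. Each camera call takes 0.05 s, during which the arm holds its last target. There are 200 camera calls.

## Working session

There is one attempt and no reset: what is moved stays moved. The work goes in short steps, Python scripts to look and compute and a tool call to move; the robot and the scene stay as the last step left them, time stands still between calls to the robot, and variables do not carry over. Pictures are saved under pics/ and viewed, at most 10 in all, crops included, and the job is handed in when it is done.

Besides the shell and the picture viewer there is one more tool, called after "Request:" by a JSON object that holds its "op" and its "data". apply_moves: Moves the arm, as the interface text tells. Its arguments: {"type":"object","properties":{"linear":{"type":"array"},"delta_rot":{"type":"array"},"gripper":{"type":"number"},"force":{"type":"number"}},"required":["linear","delta_rot"]}

```bash
mkdir -p pics; ls; cat > h.py <<'E'
import numpy as np, cv2
from workcell import monitor, optics, workorder
def cam(n):
    c=optics.camera_info(n); R=cv2.Rodrigues(np.array(c['rvec'],float))[0]; t=np.array(c['tvec'],float).ravel()
    return c,R,t
def cloud(n,d):
    c,R,t=cam(n); v,u=np.mgrid[:384,:512]
    P=np.stack([(u-c['cx'])/c['fx']*d,(v-c['cy'])/c['fy']*d,d],-1)
    W=(P-t)@R; W[d==0]=np.nan
    return W
def grab(n):
    im,d=optics.grab_frame(n); return im,d,cloud(n,d)
E
python3 - <<'E'
from h import *
print(monitor.observe())
for n in ['scene','top']:
    im,d,W=grab(n); np.savez(f'{n}0.npz',im=im,d=d,W=W)
    cv2.imwrite(f'pics/{n}0.png',cv2.resize(im[:,:,::-1],(800,600)))
    print(n,optics.camera_info(n))
E
```

```text
pics
{'clock': 0.0, 'qpos': array([ 1.09477782,  0.52204517, -0.03636832,  1.6000069 ,  0.02116374,
        1.02112677, -0.11280255]), 'qd': array([-0.00078034,  0.00187574, -0.00089667, -0.00152505,  0.00011272,
        0.00047517,  0.0020251 ]), 'joint_efforts': array([-1.42959470e-03, -9.27121139e+01,  1.97915956e+00, -3.69925654e+01,
        1.78876030e-02,  8.33660684e-03,  6.34921867e-05]), 'position': array([ 0.24657109, -0.5738776 ,  0.19730628]), 'tool_rot': array([-3.14038975e+00,  3.60467420e-05,  4.05822510e-01]), 'force': array([ 0.33817468,  0.64347481, -0.27058522]), 'moment': array([ 0.00870763, -0.03641332,  0.090749  ]), 'finger_force': 0.0, 'grip_width': 0.08556496008415145}
scene {'fx': 432.3321789023491, 'fy': 432.3321789023491, 'cx': 253.8377664024911, 'cy': 186.31599607186124, 'rvec': array([ 1.06889078,  2.63897286, -0.72390371]), 'tvec': array([ 0.37105038, -0.27637273,  1.70026403])}
top {'fx': 362.4190677197473, 'fy': 362.4190677197473, 'cx': 253.589880524143, 'cy': 192.21707880739638, 'rvec': array([ 2.18215515, -2.16526458,  0.10627877]), 'tvec': array([-0.01585779,  0.52220908,  1.28384743])}
```

View pics/scene0.png

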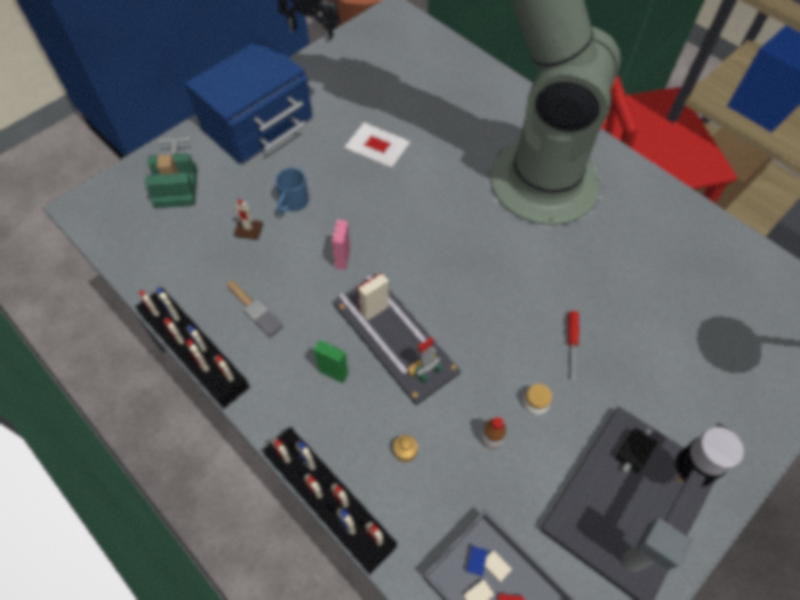

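View pics/top0.png

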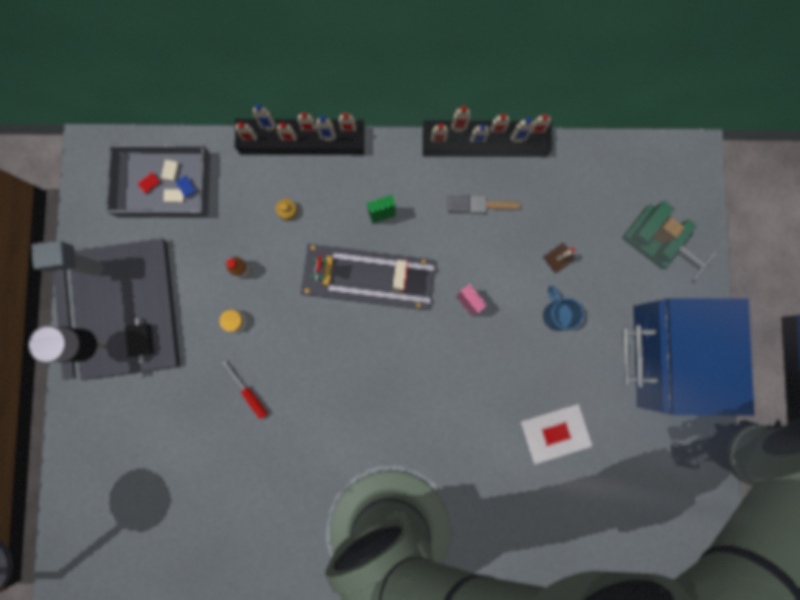

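The scene view shows the ivory block standing in the bed channel at about (374,295) of 800x600, with the clamp raised at (427,350). In the top view they are at (400,275) and (322,268). The look-alikes are green (381,208 top) and pink (472,298 top). The ivory block, in the channel with a red back, fits the description. I'll measure it and confirm with a crop.

```bash
cat > m.py <<'E'
from h import *
import sys
def ray(n,u,v,z):
    c,R,t=cam(n); C=-R.T@t
    d=np.stack([(np.asarray(u)-c['cx'])/c['fx'],(np.asarray(v)-c['cy'])/c['fy'],np.ones_like(np.asarray(u,float))],-1)@R
    return C+d*((z-C[2])/d[...,2])[...,None]
E
python3 - <<'E'
from m import *
T=np.load('top0.npz');S=np.load('scene0.npz')
for n,D in (('top',T),('scene',S)):
    W=D['W'];im=D['im'].astype(int)
    z=W[...,2]; print(n,'table z',np.nanmedian(z[(abs(W[...,0]-.5)<.1)&(abs(W[...,1])<.4)]))
# bed outline from top: height mask
W=T['W'];im=T['im'].astype(int)
roi=np.zeros((384,512),bool); roi[145:205,185:290]=1
m=roi&(W[...,2]>0.010)
m8=cv2.morphologyEx(m.astype(np.uint8),cv2.MORPH_OPEN,np.ones((3,3)))
k,l,s,c=cv2.connectedComponentsWithStats(m8)
i=1+np.argmax(s[1:,4]); print(s[1:])
# colour mask bed: darker than table ; print brightness
br=im.max(-1)
print('table',br[150:155,300:305].mean(),'bed',br[172:178,225:240].mean())
# bright rails
rail=roi&(br>150)&(W[...,2]<0.04); v,u=np.nonzero(rail); P=ray('top',u,v,0.03)
c2=P[:,:2].mean(0); print('rail n',len(P))
e=np.linalg.svd(P[:,:2]-c2)[2][0]; e*=np.sign(e[1]); 
q=(P[:,:2]-c2)@np.array([[e[0],-e[1]],[e[1],e[0]]])
print('rail cen',c2,'dir',e,'yaw',np.arctan2(e[1],e[0]),'ext',np.percentile(q,[1,99],axis=0))
for sgn in (1,-1):
    k=q[:,1]*sgn>0; p=np.polyfit(q[k,0],q[k,1],1); print(sgn,k.sum(),p,np.percentile(q[k,0],[1,99]),np.median(q[k,1]))
P=W[(l==i)][:,:2].astype(np.float32); print('bed rect',cv2.minAreaRect(P))
b=roi&(W[...,2]>0.10); b[:,:230]=0; print('blocktop',b.sum(),cv2.minAreaRect(W[b][:,:2].astype(np.float32)),np.median(W[b],0))
a=np.hstack([cv2.resize(T['im'][140:210,180:295],(460,280),interpolation=2),cv2.resize(S['im'][165:265,205:305],(300,280),interpolation=2)])
cv2.imwrite('pics/crop0.png',a[:,:,::-1])
E
```

```text
top table z 0.002698357524968202
scene table z 0.002470106267799266
[[ 193  156   85   43 2702]]
table 119.16 bed 83.11111111111111
rail n 294
rail cen [0.57286582 0.03426298] dir [0.1370951  0.99055789] yaw 1.433268099922327 ext [[-0.1211287  -0.04641097]
 [ 0.12018527  0.04056361]]
1 160 [0.01509642 0.03457946] [-0.12130032  0.13475132] 0.03449321901779284
-1 134 [ 0.02213726 -0.04130646] [-0.11844288  0.11395076] -0.041403886570926425
bed rect ((0.5787094235420227, 0.056978583335876465), (0.3006080090999603, 0.12139486521482468), 83.18869018554688)
blocktop 142 ((0.5682197213172913, -0.018550831824541092), (0.024915048852562904, 0.05984380841255188), 83.0783920288086) [ 0.56625101 -0.01907323  0.13129567]
```

View pics/crop0.png

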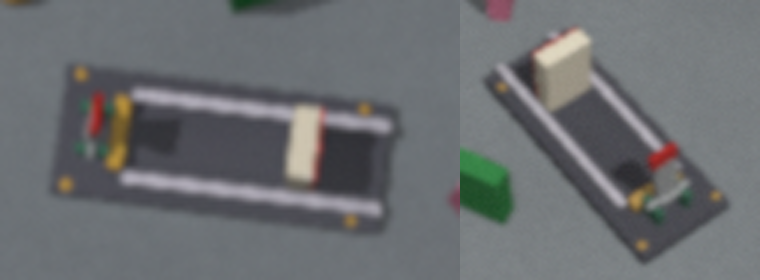

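The crop confirms it: the ivory block stands in the channel with its red face away from the brass stop (crop 303,145), and the clamp is raised at (93,120). I'll transit at height, closing and turning the tool.

Request:
{"op": "apply_moves", "data": {"linear": [[0.2, -0.14, 0], [0.4, -0.28, 0], [0.6, -0.42, 0], [0.8, -0.55, 0], [1, -0.68, 0]], "delta_rot": [[0, 0, -0.05], [0, 0, -0.1], [0, 0, -0.15], [0, 0, -0.2], [0, 0, -0.25]], "gripper": -1}}

```text
clock: 0.52
position: [0.3121, -0.4711, 0.1977]
tool_rot: [-3.141, -0.0, 0.935]
force: [0.4, -0.6, 0.1]
grip_width: 0.0254
finger_force: 0.0
```

Request:
{"op": "apply_moves", "data": {"linear": [[0.2, -0.02, 0], [0.4, -0.03, 0], [0.6, -0.05, 0], [0.8, -0.06, 0], [1, -0.08, 0]], "delta_rot": [[0, 0, -0.05], [0, 0, -0.1], [0, 0, -0.15], [0, 0, -0.2], [0, 0, -0.25]]}}

```text
clock: 0.93
position: [0.3655, -0.3865, 0.1977]
tool_rot: [-3.141, -0.0, 1.458]
force: [0.0, -0.4, -0.2]
grip_width: 0.0001
finger_force: 0.0
```

Request:
{"op": "apply_moves", "data": {"linear": [[0.2, 0.1, 0], [0.4, 0.2, 0], [0.6, 0.29, 0], [0.8, 0.39, 0], [1, 0.48, 0]], "delta_rot": [[0, 0, 0], [0, 0, 0], [0, 0, 0], [0, 0, 0], [0, 0, 0]]}}

```text
clock: 1.35
position: [0.425, -0.2927, 0.1977]
tool_rot: [-3.141, -0.0, 1.453]
force: [0.3, 0.4, -0.4]
grip_width: -0.0002
finger_force: 0.0
```

Request:
{"op": "apply_moves", "data": {"linear": [[0.2, 0.1, 0], [0.4, 0.2, 0], [0.6, 0.29, 0], [0.8, 0.39, 0], [1, 0.48, 0]], "delta_rot": [[0, 0, 0], [0, 0, 0], [0, 0, 0], [0, 0, 0], [0, 0, 0]]}}

```text
clock: 1.77
position: [0.4844, -0.1991, 0.1977]
tool_rot: [-3.141, -0.0, 1.453]
force: [0.4, -0.2, 0.7]
grip_width: -0.0004
finger_force: 0.0
```

```bash
cat > g.py <<'E'
from m import *
from scipy.spatial.transform import Rotation as Ro
B=np.array([.5787,.0570]);Y=np.radians(83.19);U=np.array([np.cos(Y),np.sin(Y)]);V=np.array([-U[1],U[0]])
def bed(p): d=np.asarray(p)[...,:2]-B; return np.stack([d@U,d@V],-1)
def rep(goal=None):
    s=monitor.observe(); p=s['position']; R=Ro.from_euler('xyz',s['tool_rot'])
    print('t',s['clock'],'bed',np.round(bed(p)*1e3,1),'z',p[2],'rot',s['tool_rot'],'F',s['force'],'w',s['grip_width'])
    if goal is not None:
        g=np.r_[B+goal[0]*U+goal[1]*V,goal[2]]; print('lin',np.round(R.inv().apply(g-p)*10,3))
        print('rot',np.round((R.inv()*Ro.from_euler('xyz',[np.pi,0,Y])).as_rotvec()/np.radians(120),4))
E
python3 -c "
from g import *
rep((-.135,.001,.2))"
```

```text
t 1.7667 bed [-265.4   63.3] z 0.19771525559850445 rot [-3.14121311e+00 -9.31053956e-05  1.45294396e+00] F [ 0.39038613 -0.23700504  0.66407628] w -0.0004447909700590375
lin [ 1.304  0.624 -0.023]
rot [-0.0002 -0.      0.0005]
```

Request:
{"op": "apply_moves", "data": {"linear": [[0.2, 0.12, 0], [0.4, 0.25, 0], [0.6, 0.37, 0], [0.8, 0.5, 0], [1, 0.62, 0]], "delta_rot": [[0, 0, 0], [0, 0, 0], [0, 0, 0], [0, 0, 0], [0, 0, 0]]}}

```text
clock: 2.18
position: [0.5579, -0.1071, 0.1977]
tool_rot: [-3.141, 0.0, 1.453]
force: [-0.2, -0.1, 0.8]
grip_width: 0.0001
finger_force: 0.0
```

Request:
{"op": "apply_moves", "data": {"linear": [[0.2, 0, 0.1], [0.3, 0, 0.35], [0.3, 0, 0.65], [0.3, 0, 0.93], [0.3, 0, 0.93]], "delta_rot": [[0, 0, 0], [0, 0, 0], [0, 0, 0], [0, 0, 0], [0, 0, 0]]}}

```text
clock: 2.6
position: [0.558, -0.0779, 0.1003]
tool_rot: [-3.135, -0.0, 1.454]
force: [-1.0, -0.2, -0.5]
grip_width: -0.0001
finger_force: 0.0
```

```bash
python3 -c "
from g import *
rep((-.1,.001,.105))"
```

```text
t 2.6 bed [-136.4    4.6] z 0.10031600693332378 rot [-3.13458424e+00 -1.90878571e-06  1.45371219e+00] F [-1.01516235 -0.15675821 -0.47793082] w -5.460774001996465e-05
lin [ 0.364  0.036 -0.047]
rot [-0.0033  0.      0.0008]
```

Request:
{"op": "apply_moves", "data": {"linear": [[0.08, 0.03, 0], [0.16, 0.03, 0], [0.22, 0.03, 0], [0.27, 0.03, 0], [0.32, 0.03, 0]], "delta_rot": [[0, 0, 0], [0, 0, 0], [0, 0, 0], [0, 0, 0], [0, 0, 0]]}}

```text
clock: 3.02
position: [0.5682, -0.0461, 0.106]
tool_rot: [3.14, -0.0, 1.453]
force: [-0.8, -1.0, 0.1]
grip_width: -0.0
finger_force: 0.0
```

Request:
{"op": "apply_moves", "data": {"linear": [[0.04, 0, 0], [0.08, 0, 0], [0.12, 0, 0], [0.16, 0, 0], [0.2, 0, 0]], "delta_rot": [[0, 0, 0], [0, 0, 0], [0, 0, 0], [0, 0, 0], [0, 0, 0]]}}

```text
clock: 3.43
position: [0.57, -0.0267, 0.1049]
tool_rot: [-3.142, 0.0, 1.453]
force: [0.1, -0.3, 0.2]
grip_width: 0.0003
finger_force: 0.0
```

```bash
python3 -c "
from g import *
rep((-.1,.001,.105))
im,d,W=grab('top'); m=(W[...,2]>.09); m[:145]=0;m[205:]=0;m[:,:225]=0;m[:,280:]=0
print(m.sum(), bed(W[m][:,:2]).min(0),bed(W[m][:,:2]).max(0))
cv2.imwrite('pics/c1.png',cv2.resize(grab('scene')[0][140:260,190:310],(480,480))[:,:,::-1])"
```

```text
t 3.4333 bed [-84.1  -1.3] z 0.10490435240533343 rot [-3.14154202e+00  3.80922741e-05  1.45285868e+00] F [ 0.08952478 -0.27331571  0.18660133] w 0.0002602682694263015
lin [-0.159 -0.023 -0.001]
rot [-0.      0.      0.0004]
2271 [-0.12985309 -0.01733377] [-0.01717717  0.12621566]
```

View pics/c1.png

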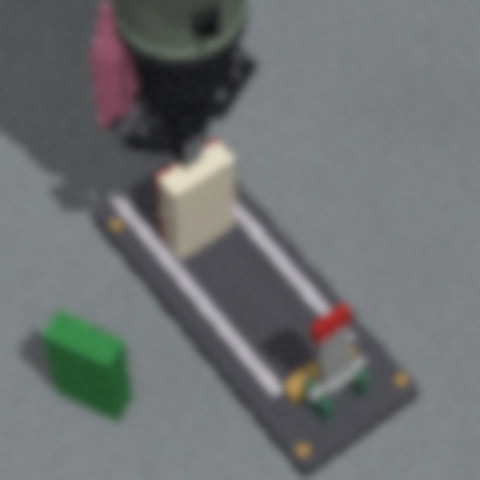

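The crop shows the fingertips at the block's red back (crop 195,155), with the block still nearly upright. I'll push on.

Request:
{"op": "apply_moves", "data": {"linear": [[0.04, 0, 0], [0.08, 0, 0], [0.12, 0, 0], [0.16, 0, 0], [0.2, 0, 0]], "delta_rot": [[0, 0, 0], [0, 0, 0], [0, 0, 0], [0, 0, 0], [0, 0, 0]]}}

```text
clock: 3.95
position: [0.5724, -0.0066, 0.1049]
tool_rot: [3.142, -0.0, 1.453]
force: [0.3, -0.8, 0.3]
grip_width: 0.0002
finger_force: 0.0
```

Request:
{"op": "apply_moves", "data": {"linear": [[0.03, 0, 0], [0.06, 0, 0], [0.06, 0, 0], [0.06, 0, 0], [0.06, 0, 0]], "delta_rot": [[0, 0, 0], [0, 0, 0], [0, 0, 0], [0, 0, 0], [0, 0, 0]]}}

```text
clock: 4.37
position: [0.573, -0.0013, 0.1049]
tool_rot: [-3.142, 0.0, 1.453]
force: [-0.6, -0.2, 0.2]
grip_width: -0.0
finger_force: 0.0
```

```bash
python3 -c "
from g import *
rep((-.1,.001,.105))
cv2.imwrite('pics/c2.png',cv2.resize(grab('scene')[0][140:260,190:310],(480,480))[:,:,::-1])"
```

```text
t 4.3667 bed [-58.6  -1.2] z 0.10488875116503607 rot [-3.14153327e+00  1.22596589e-04  1.45279651e+00] F [-0.60522658 -0.23357347  0.19245846] w -3.863385221510946e-05
lin [-0.414 -0.023 -0.001]
rot [-0.      0.0001  0.0004]
```

View pics/c2.png

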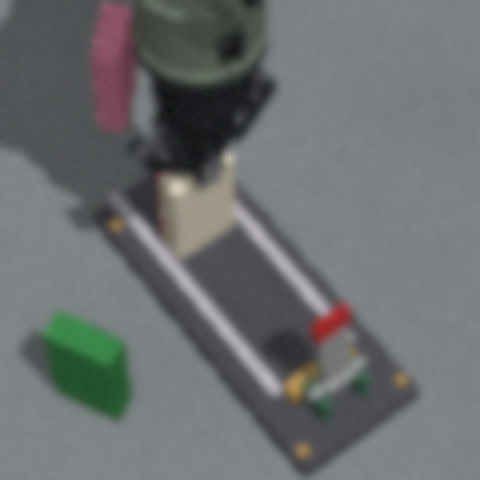

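The block looks unmoved and there is no force, so I'll check by projecting the TCP and reading depth.

```bash
python3 -c "
from g import *
np.set_printoptions(precision=4,suppress=True)
s=monitor.observe();p=s['position']
im,d,W=grab('scene');np.savez('s2.npz',im=im,W=W)
def proj(n,q):
    c,R,t=cam(n);k=R@q+t;return c['fx']*k[0]/k[2]+c['cx'],c['fy']*k[1]/k[2]+c['cy']
def crop(q): u,v=proj('scene',np.array(q)); return round((u-190)*4),round((v-140)*4)
print('tcp crop',crop(p))
for x,y,z in [(-.0888,.03,.13),(-.0888,-.03,.13),(-.0638,.03,.13),(-.0638,-.03,.13),(-.0638,.03,.02),(-.0638,-.03,.02)]:
    print((x,y,z),crop(list(B+x*U+y*V)+[z]))
for cx,cy in [(200,230),(200,200),(185,180),(225,160),(210,165),(200,240),(170,180)]:
    w=W[140+cy//4,190+cx//4]; print((cx,cy),bed(w[:2]),w[2],im[140+cy//4,190+cx//4])
"
```

```text
tcp crop (206, 199)
(-0.0888, 0.03, 0.13) (214, 138)
(-0.0888, -0.03, 0.13) (154, 176)
(-0.0638, 0.03, 0.13) (232, 159)
(-0.0638, -0.03, 0.13) (172, 198)
(-0.0638, 0.03, 0.02) (233, 226)
(-0.0638, -0.03, 0.02) (177, 263)
(200, 230) [-0.0641 -0.0044] 0.05258494130592528 [160 153 138]
(200, 200) [-0.065  -0.0024] 0.09581435599390824 [157 151 136]
(185, 180) [-0.07   -0.0136] 0.13232676024311243 [158 153 137]
(225, 160) [-0.0643  0.0222] 0.1350301622953793 [163 158 146]
(210, 165) [-0.0507 -0.0031] 0.1714912887792833 [76 77 79]
(200, 240) [-0.0631 -0.0056] 0.034641397469761276 [148 142 129]
(170, 180) [-0.0782 -0.0234] 0.1313369027300767 [164 157 141]
```

```bash
python3 -c "
from g import *
np.set_printoptions(precision=3,suppress=True)
D=np.load('s2.npz');im=D['im'].astype(int);W=D['W'];bb=bed(W)*1e3
for cy in range(100,216,8):
    print(cy,[(cx,*np.round(bb[140+cy//4,190+cx//4]).astype(int),int(1e3*np.nan_to_num(W[140+cy//4,190+cx//4,2])),im[140+cy//4,190+cx//4].max()) for cx in (190,198,206,214)])
a=cv2.resize(D['im'][150:210,215:275],(600,600),interpolation=2);cv2.imwrite('pics/c3.png',np.clip(a*1.6,0,255)[:,:,::-1])
print(monitor.observe()['qpos'])
"
```

```text
100 [(190, np.int64(-36), np.int64(-29), 302, np.int64(28)), (198, np.int64(-30), np.int64(-26), 306, np.int64(29)), (206, np.int64(-27), np.int64(-21), 305, np.int64(28)), (214, np.int64(-25), np.int64(-16), 303, np.int64(26))]
108 [(190, np.int64(-34), np.int64(-30), 295, np.int64(31)), (198, np.int64(-32), np.int64(-25), 293, np.int64(31)), (206, np.int64(-28), np.int64(-21), 294, np.int64(29)), (214, np.int64(-25), np.int64(-16), 293, np.int64(31))]
116 [(190, np.int64(-35), np.int64(-30), 283, np.int64(29)), (198, np.int64(-32), np.int64(-25), 283, np.int64(31)), (206, np.int64(-28), np.int64(-20), 283, np.int64(32)), (214, np.int64(-9223372036854775808), np.int64(-9223372036854775808), 0, np.int64(33))]
124 [(190, np.int64(-36), np.int64(-29), 271, np.int64(29)), (198, np.int64(-33), np.int64(-25), 271, np.int64(27)), (206, np.int64(-28), np.int64(-21), 273, np.int64(33)), (214, np.int64(-25), np.int64(-16), 273, np.int64(31))]
132 [(190, np.int64(-48), np.int64(-22), 238, np.int64(22)), (198, np.int64(-42), np.int64(-19), 243, np.int64(25)), (206, np.int64(-40), np.int64(-13),
[... 1904 characters left out ...]
91, np.int64(160))]
204 [(190, np.int64(-63), np.int64(-15), 105, np.int64(159)), (198, np.int64(-64), np.int64(-7), 94, np.int64(160)), (206, np.int64(-67), np.int64(3), 81, np.int64(159)), (214, np.int64(-63), np.int64(8), 80, np.int64(160))]
212 [(190, np.int64(-65), np.int64(-15), 89, np.int64(159)), (198, np.int64(-62), np.int64(-9), 87, np.int64(159)), (206, np.int64(-64), np.int64(1), 73, np.int64(160)), (214, np.int64(-67), np.int64(11), 59, np.int64(160))]
[ 0.181  0.58  -0.396  1.808  0.296  0.812 -0.481]<string>:6: RuntimeWarning: invalid value encountered in cast
[ WARN:0@0.473] global loadsave.cpp:1063 imwrite_ Unsupported depth image for selected encoder is fallbacked to CV_8U.
```

View pics/c3.png

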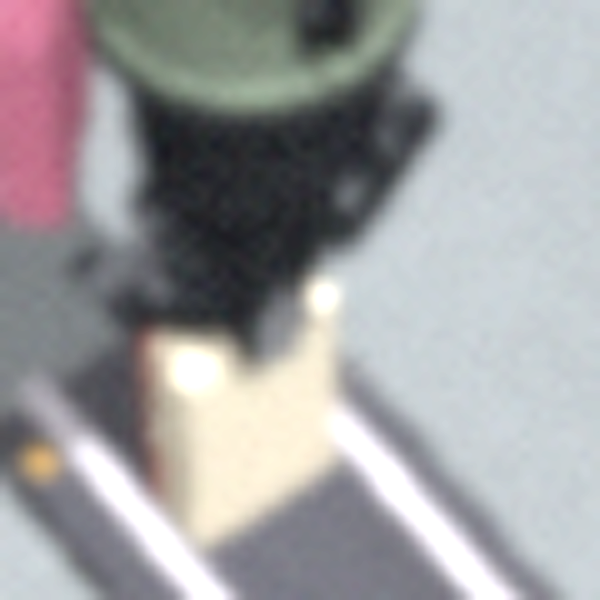

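The crop shows the tip ending above the block (c3 275,365). Depth puts it at about z=0.14, while the state says 0.105. I'll back off behind the block and measure the real tip height in the clear.

Request:
{"op": "apply_moves", "data": {"linear": [[-0.2, 0, 0], [-0.4, 0, 0], [-0.6, 0, 0], [-0.8, 0, 0], [-0.8, 0, 0]], "delta_rot": [[0, 0, 0], [0, 0, 0], [0, 0, 0], [0, 0, 0], [0, 0, 0]]}}

```text
clock: 4.88
position: [0.5629, -0.0853, 0.1047]
tool_rot: [-3.141, 0.002, 1.448]
force: [-0.2, -1.1, 0.1]
grip_width: -0.0003
finger_force: 0.0
```

```bash
cat > tip.py <<'E'
from g import *
np.set_printoptions(precision=3,suppress=True)
s=monitor.observe();p=s['position'];print('tcp bed',bed(p)*1e3,p[2], s['force'])
for n in ('scene','top'):
    im,d,W=grab(n);np.savez(n+'3.npz',im=im,W=W); b=bed(W)*1e3
    t=bed(p)*1e3
    k=(abs(b[...,0]-t[0])<22)&(abs(b[...,1]-t[1])<28)&(W[...,2]>.06)&(W[...,2]<.25)
    z=W[k][:,2]*1e3; print(n,k.sum(),np.histogram(z,bins=np.arange(60,251,10)))
    kk=k&(W[...,2]<.16); print(np.c_[b[kk],W[kk][:,2]*1e3,im[kk].max(-1)][:40].astype(int).tolist())
E
python3 tip.py
python3 - <<'E'
from g import *
D=np.load('scene0.npz');W=D['W'];q=W[:40,150:240].reshape(-1,3);k=(np.hypot(q[:,0]-.247,q[:,1]+.574)<.08)&(q[:,2]>.1);print('start tips z',np.sort(q[k][:,2])[:20])
E
```

```text
tcp bed [-143.154   -1.156] 0.10472913546356559 [-0.197 -1.054  0.088]
scene 196 (array([ 0,  0,  0,  0,  0,  0,  0,  1,  5, 16, 13, 10, 25, 39, 16, 18, 22,
       13, 18]), array([ 60,  70,  80,  90, 100, 110, 120, 130, 140, 150, 160, 170, 180,
       190, 200, 210, 220, 230, 240, 250]))
[[-139, 10, 154, 92], [-135, 3, 159, 94], [-136, 8, 153, 98], [-147, -15, 156, 64], [-133, 1, 157, 99], [-135, 6, 150, 113], [-144, -14, 153, 66], [-136, -11, 159, 58], [-135, -8, 158, 79], [-132, -6, 159, 95], [-136, 0, 150, 100], [-133, 1, 151, 107], [-138, -14, 153, 71], [-138, -10, 151, 70], [-137, -7, 149, 86], [-134, -5, 151, 100], [-132, -3, 152, 104], [-136, 2, 141, 112], [-137, -11, 148, 98], [-136, -8, 145, 103], [-135, -5, 144, 109], [-136, -1, 139, 114]]
top 0 (array([0, 0, 0, 0, 0, 0, 0, 0, 0, 0, 0, 0, 0, 0, 0, 0, 0, 0, 0]), array([ 60,  70,  80,  90, 100, 110, 120, 130, 140, 150, 160, 170, 180,
       190, 200, 210, 220, 230, 240, 250]))
[]
start tips z [0.15750167 0.15864202 0.16118368 0.1619333  0.16217836 0.16225125
 0.16236521 0.16303426 0.16420237 0.1642821  0.1643993  0.16442732
 0.16510335 0.16570251 0.16744241 0.2481363  0.24817546 0.24936825
 0.24949708 0.25073367]
```

The real tip is at about 0.137, roughly 33 mm above the reported z. I'll descend 35 mm and check again.

Request:
{"op": "apply_moves", "data": {"linear": [[0, 0, 0.1], [0, 0, 0.2], [0, 0, 0.3], [0, 0, 0.35], [0, 0, 0.35]], "delta_rot": [[0, 0, 0], [0, 0, 0], [0, 0, 0], [0, 0, 0], [0, 0, 0]]}}

```text
clock: 5.4
position: [0.5627, -0.08, 0.0681]
tool_rot: [-3.139, -0.0, 1.454]
force: [0.0, -0.6, 0.2]
grip_width: -0.0001
finger_force: 0.0
```

```bash
python3 tip.py | cut -c1-600; python3 -c "
from h import *
a=np.load('scene3.npz')['im'][135:195,200:280];cv2.imwrite('pics/c4.png',np.clip(cv2.resize(a,(640,480),interpolation=2)*1.5,0,255).astype(np.uint8)[:,:,::-1])"
```

```text
tcp bed [-137.933   -0.355] 0.06810186812868307 [ 0.019 -0.622  0.154]
scene 185 (array([ 0,  0,  0,  0,  3, 17, 11, 13, 14, 34, 20, 17, 22, 13, 16,  5,  0,
        0,  0]), array([ 60,  70,  80,  90, 100, 110, 120, 130, 140, 150, 160, 170, 180,
       190, 200, 210, 220, 230, 240, 250]))
[[-127, 21, 159, 52], [-124, 23, 159, 65], [-140, 6, 150, 29], [-132, 20, 147, 70], [-127, 21, 152, 82], [-125, 23, 152, 95], [-153, -23, 156, 44], [-137, 4, 150, 32], [-127, 9, 157, 45], [-126, 12, 155, 67], [-147, -23, 158, 38], [-146, -20, 156, 34], [-145, -17, 154, 34], [-141, -15, 157, 30], [-131, 0, 154, 30], [-127, 1, 158, 33], [-126, 4, 158, 33], [-127, 9, 152, 54], [-147, -27, 155, 45], [-142, -23, 158, 35], [-140, -20, 157, 35], [-139, -17, 155, 35], [-136, -15, 159, 27], [-132, 0, 147, 36], [-128, 1, 152, 44], [-129, 6, 147, 47], [-125, 7, 150, 63], [-141, -27, 157, 38], [-132, -18,
top 0 (array([0, 0, 0, 0, 0, 0, 0, 0, 0, 0, 0, 0, 0, 0, 0, 0, 0, 0, 0]), array([ 60,  70,  80,  90, 100, 110, 120, 130, 140, 150, 160, 170, 180,
       190, 200, 210, 220, 230, 240, 250]))
[]
```

View pics/c4.png

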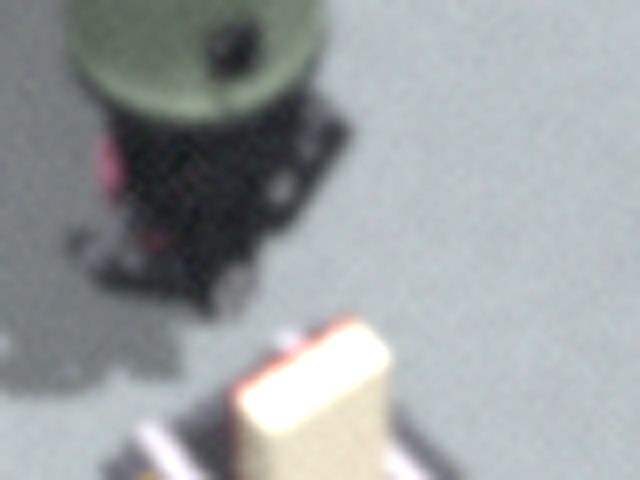

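The tip (crop 215,310) is now clear behind the block at a real z of about 0.10. I'll push.

Request:
{"op": "apply_moves", "data": {"linear": [[0.08, 0, 0], [0.16, 0, 0], [0.24, 0, 0], [0.3, 0, 0], [0.35, 0, 0]], "delta_rot": [[0, 0, 0], [0, 0, 0], [0, 0, 0], [0, 0, 0], [0, 0, 0]]}}

```text
clock: 5.92
position: [0.568, -0.0445, 0.0701]
tool_rot: [3.141, -0.0, 1.454]
force: [-0.2, 0.5, -0.5]
grip_width: -0.0004
finger_force: 0.0
```

Request:
{"op": "apply_moves", "data": {"linear": [[0.03, 0, 0], [0.06, 0, 0], [0.09, 0, 0], [0.12, 0, 0], [0.15, 0, 0]], "delta_rot": [[0, 0, 0], [0, 0, 0], [0, 0, 0], [0, 0, 0], [0, 0, 0]]}}

```text
clock: 6.33
position: [0.5695, -0.0309, 0.0699]
tool_rot: [-3.142, 0.0, 1.453]
force: [1.4, 0.2, 0.0]
grip_width: -0.0001
finger_force: 0.1
```

```bash
cat > blk.py <<'E'
from g import *
np.set_printoptions(precision=1,suppress=True)
rep()
im,d,W=grab('scene');b=bed(W)*1e3;z=W[...,2]*1e3;i=im.astype(int)
iv=(i.min(-1)>95)&(i[...,0]-i[...,2]>8)&(abs(b[...,1])<36)&(b[...,0]>-130)&(b[...,0]<84)&(z>22)
for lo in range(20,150,15):
    k=iv&(z>lo)&(z<lo+15)
    if k.sum()>3: print('z',lo,k.sum(),'x',np.percentile(b[k][:,0],[5,50,95]),'y',np.percentile(b[k][:,1],[2,98]))
E
python3 blk.py
```

```text
t 6.3333 bed [-88.3  -1.3] z 0.0698871153845798 rot [-3.1  0.   1.5] F [1.4 0.2 0. ] w -9.645165127963908e-05
z 20 25 x [-75.5 -63.8  48.7] y [-31.   33.8]
z 35 22 x [-65.5 -62.6 -60.9] y [-29.9  25.9]
z 50 32 x [-71.9 -60.9 -59. ] y [-31.7  26.3]
z 65 26 x [-62.3 -58.9 -57.3] y [-30.3  25.6]
z 80 32 x [-65.4 -57.  -56. ] y [-31.   28.2]
z 95 27 x [-65.9 -54.8 -53.7] y [-30.8  26.2]
z 110 34 x [-63.3 -52.7 -50.9] y [-30.2  28.9]
z 125 145 x [-74.6 -62.5 -50.7] y [-29.9  28.9]
```

It is tipping, at about 7.5°. I'll continue.

Request:
{"op": "apply_moves", "data": {"linear": [[0.03, 0, 0], [0.06, 0, 0], [0.09, 0, 0], [0.12, 0, 0], [0.15, 0, 0]], "delta_rot": [[0, 0, 0], [0, 0, 0], [0, 0, 0], [0, 0, 0], [0, 0, 0]]}}

```text
clock: 6.8
position: [0.5713, -0.0157, 0.0699]
tool_rot: [-3.142, -0.0, 1.453]
force: [-0.6, -0.6, -0.4]
grip_width: -0.0002
finger_force: 0.0
```

Request:
{"op": "apply_moves", "data": {"linear": [[0.03, 0, 0], [0.03, 0, 0], [0.03, 0, 0], [0.03, 0, 0], [0.03, 0, 0]], "delta_rot": [[0, 0, 0], [0, 0, 0], [0, 0, 0], [0, 0, 0], [0, 0, 0]]}}

```text
clock: 7.22
position: [0.5716, -0.0133, 0.0699]
tool_rot: [-3.142, 0.0, 1.453]
force: [0.4, -0.3, 0.1]
grip_width: -0.0002
finger_force: 0.0
```

```bash
python3 blk.py
```

```text
t 7.2167 bed [-70.6  -1.3] z 0.06988529589939284 rot [-3.1  0.   1.5] F [ 0.4 -0.3  0.1] w -0.00018863957489292013
z 20 43 x [-66.1  33.1  48.4] y [-30.4  35.8]
z 35 36 x [-52.3   7.1  47.6] y [-32.1  34. ]
```

It toppled. I'll back off, descend behind it and measure.

Request:
{"op": "apply_moves", "data": {"linear": [[-0.12, 0, 0], [-0.25, 0, 0], [-0.28, 0, 0.1], [-0.28, 0, 0.25], [-0.28, 0, 0.4]], "delta_rot": [[0, 0, 0], [0, 0, 0], [0, 0, 0], [0, 0, 0], [0, 0, 0]]}}

```text
clock: 7.68
position: [0.5682, -0.0424, 0.029]
tool_rot: [3.141, 0.0, 1.451]
force: [-1.0, 0.0, -0.4]
grip_width: 0.0002
finger_force: 0.0
```

Request:
{"op": "apply_moves", "data": {"linear": [[0, 0, 0.05], [0, 0, 0.1], [0, 0, 0.15], [0, 0, 0.15], [0, 0, 0.15]], "delta_rot": [[0, 0, 0], [0, 0, 0], [0, 0, 0], [0, 0, 0], [0, 0, 0]]}}

```text
clock: 8.1
position: [0.5684, -0.0409, 0.0151]
tool_rot: [3.141, -0.0, 1.453]
force: [-0.2, 0.3, 0.2]
grip_width: -0.0001
finger_force: 0.0
```

```bash
cat > red.py <<'E'
from g import *
np.set_printoptions(precision=1,suppress=True)
rep()
for n in ('scene','top'):
    im,d,W=grab(n);i=im.astype(int);np.savez(n+'4.npz',im=im,W=W)
    v,u=np.nonzero((i[...,0]-np.maximum(i[...,1],i[...,2])>35)); P=ray(n,u,v,.045); b=bed(P)*1e3
    k=(abs(b[:,1])<40)&(b[:,0]>-110)&(b[:,0]<88)&(W[v,u,2]<.07); b=b[k]
    if len(b): print(n,len(b),'red x',np.percentile(b[:,0],[0,2,98,100]),'y',np.percentile(b[:,1],[2,98]),'z',np.median(W[v,u,2][k]),cv2.minAreaRect(b.astype(np.float32)))
    b=bed(W)*1e3;s=bed(monitor.observe()['position'])*1e3;k=(abs(b[...,0]-s[0])<16)&(abs(b[...,1])<20)
    z=W[...,2]*1e3;k&=(z>24)&(im.max(-1)<125)&(b[...,0]<s[0]+16);print('tip lowest',np.c_[b[k],z[k]][np.argsort(z[k])][:6])
E
python3 red.py
```

```text
t 8.1 bed [-98.4  -1.4] z 0.015065056179607572 rot [ 3.1 -0.   1.5] F [-0.2  0.3  0.2] w -0.00011815646878244687
scene 572 red x [-64.7 -62.3  47.2  57.4] y [-30.3  29.9] z 0.04622219638613573 ((-3.7419281005859375, -0.10187530517578125), (62.670021057128906, 122.08544158935547), 89.76300048828125)
tip lowest [[-101.9   18.4   24. ]
 [ -98.3   -9.8   24. ]
 [ -99.4   -4.8   24. ]
 [ -86.6  -14.1   24.1]
 [ -83.6   -3.6   24.1]
 [ -84.4  -11.4   24.4]]
top 437 red x [-62.8 -52.3  49.5  87.9] y [-29.1  30. ] z 0.046398759419684805 ((12.5677490234375, -0.07674598693847656), (61.91153335571289, 150.87355041503906), 89.78987884521484)
tip lowest [[-86.9 -18.6 423.1]
 [-89.4 -18.7 424.2]
 [-84.7 -15.4 424.7]
 [-84.4 -17.5 426.7]
 [-91.9 -18.3 427.5]
 [-87.2 -15.  427.7]]
```

The offset is confirmed: the state says 15 mm, below the floor level, with no contact. The block lies red face up, x −63 to 47, aligned. I'll lower 16 mm and push.

Request:
{"op": "apply_moves", "data": {"linear": [[0, 0, 0.05], [0, 0, 0.1], [0, 0, 0.16], [0, 0, 0.16], [0, 0, 0.16]], "delta_rot": [[0, 0, 0], [0, 0, 0], [0, 0, 0], [0, 0, 0], [0, 0, 0]]}}

```text
clock: 8.62
position: [0.568, -0.0408, -0.0016]
tool_rot: [-3.141, 0.0, 1.453]
force: [0.3, -0.3, 0.1]
grip_width: -0.0004
finger_force: 0.0
```

Request:
{"op": "apply_moves", "data": {"linear": [[0.05, -0.01, 0], [0.1, -0.01, 0], [0.15, -0.01, 0], [0.2, -0.01, 0], [0.25, -0.01, 0]], "delta_rot": [[0, 0, 0], [0, 0, 0], [0, 0, 0], [0, 0, 0], [0, 0, 0]]}}

```text
clock: 9.03
position: [0.5704, -0.0151, -0.001]
tool_rot: [3.141, -0.0, 1.453]
force: [0.7, 0.6, -0.1]
grip_width: 0.0001
finger_force: 0.0
```

Request:
{"op": "apply_moves", "data": {"linear": [[0.04, 0, 0], [0.08, 0, 0], [0.12, 0, 0], [0.16, 0, 0], [0.18, 0, 0]], "delta_rot": [[0, 0, 0], [0, 0, 0], [0, 0, 0], [0, 0, 0], [0, 0, 0]]}}

```text
clock: 9.45
position: [0.5725, 0.0026, -0.0011]
tool_rot: [3.142, -0.0, 1.453]
force: [-0.2, -1.9, 1.3]
grip_width: 0.0001
finger_force: 0.9
```

```bash
python3 red.py
```

```text
t 9.45 bed [-54.7  -0.3] z -0.001069076028926537 rot [ 3.1 -0.   1.5] F [-0.2 -1.9  1.3] w 0.00011467875697395921
scene 565 red x [-48.1 -45.1  61.4  65.2] y [-29.8  30.7] z 0.045859865265683024 ((7.8599853515625, 0.4654693603515625), (114.33832550048828, 66.38746643066406), 3.8541643619537354)
tip lowest [[-67.9 -15.1  24. ]
 [-61.2 -15.7  27.3]
 [-49.1  -7.3  42.7]
 [-57.  -13.9  45.5]
 [-48.6   9.1  46.4]
 [-48.5 -11.8  48.4]]
top 231 red x [-9.3  1.6 66.5 87.9] y [-28.3  30.4] z 0.04643636367598195 ((39.30253601074219, 1.9946746826171875), (89.73396301269531, 64.87019348144531), 7.274654388427734)
tip lowest [[-40.5 -18.7 406.6]
 [-45.7 -18.9 409. ]
 [-48.3 -19.2 409.3]
 [-43.2 -18.3 410.2]
 [-41.1 -15.  412.4]
 [-39.7  -9.  427.7]]
```

Request:
{"op": "apply_moves", "data": {"linear": [[0.03, 0, 0], [0.06, 0, 0], [0.09, 0, 0], [0.12, 0, 0], [0.15, 0, 0]], "delta_rot": [[0, 0, 0], [0, 0, 0], [0, 0, 0], [0, 0, 0], [0, 0, 0]]}}

```text
clock: 9.97
position: [0.5741, 0.0172, -0.0012]
tool_rot: [-3.141, -0.0, 1.453]
force: [-0.9, -1.2, -0.6]
grip_width: 0.0001
finger_force: 0.4
```

Request:
{"op": "apply_moves", "data": {"linear": [[0.01, 0, 0], [0.02, 0, 0], [0.03, 0, 0], [0.035, 0, 0], [0.04, 0, 0]], "delta_rot": [[0, 0, 0], [0, 0, 0], [0, 0, 0], [0, 0, 0], [0, 0, 0]]}}

```text
clock: 10.38
position: [0.5746, 0.0208, -0.0011]
tool_rot: [-3.142, 0.0, 1.453]
force: [0.4, -1.1, -1.6]
grip_width: -0.0006
finger_force: 0.5
```

```bash
python3 red.py|grep -v '\['; python3 red.py|head -3
```

```text
t 10.4833 bed [-36.3  -0.2] z -0.0011062350789889375 rot [-3.1 -0.   1.5] F [-0.   0.5 -0.8] w -0.00018458044293903845
scene 538 red x [-29.8 -26.8  81.5  86.9] y [-30.1  30.2] z 0.04612976157375723 ((27.532182693481445, 1.1689910888671875), (115.68912506103516, 68.19666290283203), 3.335399866104126)
tip lowest [[-46.  -18.5  24.4]
```

Request:
{"op": "apply_moves", "data": {"linear": [[0.01, 0, 0], [0.02, 0, 0], [0.03, 0, 0], [0.03, 0, 0], [0.03, 0, 0]], "delta_rot": [[0, 0, 0], [0, 0, 0], [0, 0, 0], [0, 0, 0], [0, 0, 0]]}}

```text
clock: 11.0
position: [0.5746, 0.0217, -0.001]
tool_rot: [-3.141, 0.003, 1.451]
force: [-2.2, -10.3, 4.0]
grip_width: -0.0
finger_force: 5.6
```

Request:
{"op": "apply_moves", "data": {"linear": [[0.01, 0, 0], [0.02, 0, 0], [0.02, 0, 0], [0.02, 0, 0], [0.02, 0, 0]], "delta_rot": [[0, 0, 0], [0, 0, 0], [0, 0, 0], [0, 0, 0], [0, 0, 0]]}}

```text
clock: 11.42
position: [0.5746, 0.0217, -0.0011]
tool_rot: [-3.14, 0.005, 1.45]
force: [-2.6, -20.8, 7.1]
grip_width: -0.0
finger_force: 10.2
```

The block is home: 20 N with no further movement. I'll retreat, rise, and measure the clamp.

Request:
{"op": "apply_moves", "data": {"linear": [[-0.1, 0, 0], [-0.25, 0, 0], [-0.4, 0, 0], [-0.4, 0, -0.3], [-0.4, 0, -0.6]], "delta_rot": [[0, 0, 0], [0, 0, 0], [0, 0, 0], [0, 0, 0], [0, 0, 0]]}}

```text
clock: 11.83
position: [0.5692, -0.0148, 0.0585]
tool_rot: [-3.138, 0.0, 1.452]
force: [-0.4, 1.0, 1.4]
grip_width: -0.0003
finger_force: 0.0
```

Request:
{"op": "apply_moves", "data": {"linear": [[0, 0, -0.25], [0, 0, -0.5], [0, 0, -0.75], [0, 0, -1], [0, 0, -1]], "delta_rot": [[0, 0, 0], [0, 0, 0], [0, 0, 0], [0, 0, 0], [0, 0, 0]]}}

```text
clock: 12.25
position: [0.5726, -0.0137, 0.1634]
tool_rot: [3.135, -0.001, 1.453]
force: [0.2, -0.6, -0.4]
grip_width: 0.0001
finger_force: 0.0
```

```bash
cat > cl.py <<'E'
from g import *
np.set_printoptions(precision=1,suppress=True)
rep()
for n in ('scene','top'):
    im,d,W=grab(n);i=im.astype(int);b=bed(W)*1e3;z=W[...,2]*1e3
    r=(i[...,0]-np.maximum(i[...,1],i[...,2])>35)&(abs(b[...,1])<45)
    k=r&(b[...,0]>0)&(b[...,0]<200)&(z>54)
    if k.sum(): print(n,k.sum(),'clamp red x',np.percentile(b[k][:,0],[5,50,95]),'y',np.percentile(b[k][:,1],[5,95]),'z',np.percentile(z[k],[5,50,95]),'ang',np.arctan2(np.median(z[k])-53,112-np.median(b[k][:,0])))
    v,u=np.nonzero(r&(z<54)&(z>35)&(b[...,0]<88)); q=bed(ray(n,u,v,.045))*1e3
    if len(q): print(n,'block',len(q),np.percentile(q[:,0],[2,98]),np.percentile(q[:,1],[2,98]))
E
python3 cl.py
```

```text
t 12.25 bed [-70.9  -2.3] z 0.16342078211552827 rot [ 3.1 -0.   1.5] F [ 0.2 -0.6 -0.4] w 0.00011532323004503244
scene 61 clamp red x [ 93.2 100.6 103.7] y [-17.5  12.7] z [125.4 138.7 145.6] ang 1.438582977787327
scene block 516 [-24.7  82.1] [-30.  29.]
top 31 clamp red x [ 94.5  97.8 108.8] y [-13.   15.5] z [ 89.3 141.9 144.9] ang 1.4126924380214052
top block 453 [-18.5  85.4] [-26.7  30.3]
```

The clamp is at about 1.4 rad, tip top near z 0.145, and the block is home. I'll cross over high to behind the clamp.

Request:
{"op": "apply_moves", "data": {"linear": [[0.2, 0, 0], [0.4, 0, 0], [0.6, 0, 0], [0.8, 0, 0], [1, 0, 0]], "delta_rot": [[0, 0, 0], [0, 0, 0], [0, 0, 0], [0, 0, 0], [0, 0, 0]]}}

```text
clock: 12.77
position: [0.5817, 0.0863, 0.1576]
tool_rot: [-3.14, 0.0, 1.453]
force: [0.1, -1.4, -0.2]
grip_width: -0.0002
finger_force: 0.0
```

Request:
{"op": "apply_moves", "data": {"linear": [[0.25, 0, 0], [0.5, 0, 0], [0.75, 0, 0], [1, 0, 0], [1, 0, 0]], "delta_rot": [[0, 0, 0], [0, 0, 0], [0, 0, 0], [0, 0, 0], [0, 0, 0]]}}

```text
clock: 13.18
position: [0.5929, 0.1903, 0.1576]
tool_rot: [-3.14, -0.002, 1.458]
force: [-1.1, 0.4, -1.2]
grip_width: -0.0002
finger_force: 0.0
```

Request:
{"op": "apply_moves", "data": {"linear": [[0.15, 0, 0], [0.15, 0, 0.15], [0.15, 0, 0.4], [0.15, 0, 0.7], [0.15, 0, 0.7]], "delta_rot": [[0, 0, 0], [0, 0, 0], [0, 0, 0], [0, 0, 0], [0, 0, 0]]}}

```text
clock: 13.6
position: [0.593, 0.1983, 0.0834]
tool_rot: [-3.135, 0.004, 1.453]
force: [-0.8, 0.0, -0.6]
grip_width: -0.0003
finger_force: 0.0
```

```bash
python3 cl.py; python3 tip.py | cut -c1-700|head -3
```

```text
t 13.6 bed [142.    2.6] z 0.08339718990753303 rot [-3.1  0.   1.5] F [-0.8  0.  -0.6] w -0.00027005502113263796
scene 23 clamp red x [ 94.2  99.7 129.3] y [-34.8  -3.9] z [131.1 141.2 224.7] ang 1.4320590038399925
scene block 477 [-216.4   77.6] [-27.7  28.3]
top 1 clamp red x [10.2 10.2 10.2] y [-14.6 -14.6] z [55. 55. 55.] ang 0.019603489423128135
top block 331 [-24.1  65.8] [-27.5  27.8]
tcp bed [143.434   0.522] 0.08832801284787868 [0.092 0.362 2.028]
scene 101 (array([ 0,  0,  0,  0,  0,  0,  2, 10,  8,  7,  8, 26, 11,  9,  6,  7,  7,
        0,  0]), array([ 60,  70,  80,  90, 100, 110, 120, 130, 140, 150, 160, 170, 180,
```

Request:
{"op": "apply_moves", "data": {"linear": [[-0.1, 0, 0], [-0.2, 0, 0], [-0.28, 0, 0], [-0.36, 0, 0], [-0.43, 0, 0]], "delta_rot": [[0, 0, 0], [0, 0, 0], [0, 0, 0], [0, 0, 0], [0, 0, 0]]}}

```text
clock: 14.22
position: [0.5908, 0.1556, 0.0893]
tool_rot: [3.141, -0.0, 1.452]
force: [0.4, 0.4, -0.5]
grip_width: -0.0001
finger_force: 0.6
```

Request:
{"op": "apply_moves", "data": {"linear": [[-0.065, 0, 0.02], [-0.13, 0, 0.055], [-0.17, 0, 0.08], [-0.21, 0, 0.11], [-0.25, 0, 0.14]], "delta_rot": [[0, 0, 0], [0, 0, 0], [0, 0, 0], [0, 0, 0], [0, 0, 0]]}}

```text
clock: 14.63
position: [0.5877, 0.1318, 0.0745]
tool_rot: [-3.142, -0.0, 1.453]
force: [1.1, 1.2, 1.2]
grip_width: 0.0001
finger_force: 0.5
```

```bash
python3 cl.py;python3 -c "
from h import *
a=grab('scene')[0][165:265,205:305];cv2.imwrite('pics/c5.png',np.clip(cv2.resize(a,(500,500),interpolation=2)*1.4,0,255).astype(np.uint8)[:,:,::-1])"
```

```text
t 14.6333 bed [75.3 -0.1] z 0.07452487830563714 rot [-3.1 -0.   1.5] F [1.1 1.2 1.2] w 0.0001268510839084937
scene 8 clamp red x [64.  69.2 84.4] y [-41.9 -23.2] z [124.2 222.1 240.8] ang 1.3225957205978418
scene block 271 [-24.8  83.2] [-29.6  24.6]
top block 8 [-24.4 -13.4] [-27.3 -20.2]
```

View pics/c5.png

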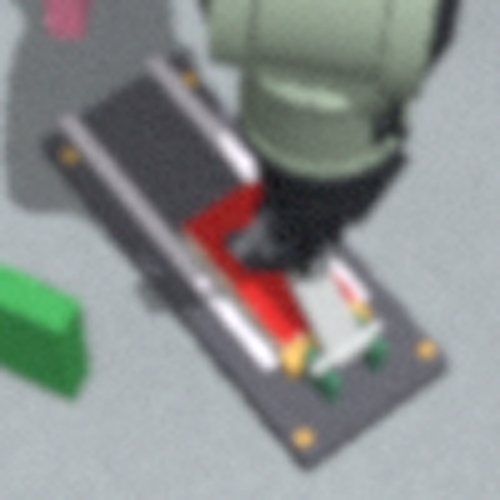

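The crop shows the fingers over the clamp (arm at 325,300), which is being swung over. The block is home at (260,290). I'll continue the arc.

Request:
{"op": "apply_moves", "data": {"linear": [[-0.05, 0, 0.05], [-0.1, 0, 0.1], [-0.13, 0, 0.145], [-0.16, 0, 0.19], [-0.175, 0, 0.225]], "delta_rot": [[0, 0, 0], [0, 0, 0], [0, 0, 0], [0, 0, 0], [0, 0, 0]]}}

```text
clock: 15.2
position: [0.5855, 0.1139, 0.0517]
tool_rot: [-3.141, 0.0, 1.452]
force: [0.6, 0.2, 1.0]
grip_width: -0.0002
finger_force: 0.5
```

Request:
{"op": "apply_moves", "data": {"linear": [[-0.02, 0, 0.04], [-0.04, 0, 0.08], [-0.05, 0, 0.12], [-0.06, 0, 0.16], [-0.07, 0, 0.2]], "delta_rot": [[0, 0, 0], [0, 0, 0], [0, 0, 0], [0, 0, 0], [0, 0, 0]]}}

```text
clock: 15.62
position: [0.5849, 0.1076, 0.032]
tool_rot: [-3.142, 0.0, 1.453]
force: [-0.4, 0.6, 0.6]
grip_width: -0.0003
finger_force: 0.4
```

```bash
python3 tip.py|head -1; python3 cl.py
```

```text
tcp bed [50.959 -0.124] 0.031999723228299644 [-0.361  0.595  0.619]
t 15.7167 bed [50.9  0.2] z 0.031691337810714086 rot [-3.1  0.   1.5] F [-0.4 -0.4 -0.8] w 0.000360437173137908
scene 15 clamp red x [41.8 57.7 71.4] y [-42.   14.6] z [ 54.4  77.6 187.9] ang 0.4251391981487117
scene block 181 [-25.2  85.3] [-30.2  28.9]
```

Request:
{"op": "apply_moves", "data": {"linear": [[0, 0, 0.02], [0, 0, 0.04], [0, 0, 0.06], [0, 0, 0.06], [0, 0, 0.06]], "delta_rot": [[0, 0, 0], [0, 0, 0], [0, 0, 0], [0, 0, 0], [0, 0, 0]]}}

```text
clock: 16.23
position: [0.5848, 0.1078, 0.0263]
tool_rot: [-3.141, 0.0, 1.453]
force: [-0.8, 0.5, 0.0]
grip_width: 0.0002
finger_force: 0.0
```

Request:
{"op": "apply_moves", "data": {"linear": [[0, 0, 0.01], [0, 0, 0.02], [0, 0, 0.03], [0, 0, 0.03], [0, 0, 0.03]], "delta_rot": [[0, 0, 0], [0, 0, 0], [0, 0, 0], [0, 0, 0], [0, 0, 0]]}}

```text
clock: 16.65
position: [0.5849, 0.1076, 0.0237]
tool_rot: [3.141, 0.0, 1.453]
force: [-2.7, -0.9, 6.7]
grip_width: -0.0
finger_force: 3.6
```

Request:
{"op": "apply_moves", "data": {"linear": [[0, 0, 0.01], [0, 0, 0.02], [0, 0, 0.02], [0, 0, 0.02], [0, 0, 0.02]], "delta_rot": [[0, 0, 0], [0, 0, 0], [0, 0, 0], [0, 0, 0], [0, 0, 0]]}}

```text
clock: 17.07
position: [0.5851, 0.1077, 0.0234]
tool_rot: [3.14, 0.001, 1.453]
force: [-13.3, -4.1, 41.3]
grip_width: 0.0002
finger_force: 20.3
```

Request:
{"op": "apply_moves", "data": {"linear": [[0, 0, -0.05], [0, 0, -0.2], [0, 0, -0.45], [0, 0, -0.7], [0, 0, -1]], "delta_rot": [[0, 0, 0], [0, 0, 0], [0, 0, 0], [0, 0, 0], [0, 0, 0]]}}

```text
clock: 17.48
position: [0.5842, 0.1076, 0.1217]
tool_rot: [-3.14, 0.0, 1.453]
force: [0.3, 0.0, -0.3]
grip_width: -0.0002
finger_force: 0.0
```

Request:
{"op": "apply_moves", "data": {"linear": [[-0.2, 0, -0.2], [-0.4, 0, -0.4], [-0.6, 0, -0.6], [-0.8, 0, -0.8], [-1, 0, -0.8]], "delta_rot": [[0, 0, 0], [0, 0, 0], [0, 0, 0], [0, 0, 0], [0, 0, 0]]}}

```text
clock: 17.9
position: [0.5745, 0.0077, 0.205]
tool_rot: [3.137, -0.001, 1.453]
force: [0.6, 0.5, -0.1]
grip_width: 0.0001
finger_force: 0.0
```

Request:
{"op": "apply_moves", "data": {"linear": [[-0.25, 0, 0], [-0.5, 0, 0], [-0.75, 0, 0], [-1, 0, 0], [-1, 0, 0]], "delta_rot": [[0, 0, 0], [0, 0, 0], [0, 0, 0], [0, 0, 0], [0, 0, 0]]}}

```text
clock: 18.32
position: [0.5605, -0.0963, 0.2012]
tool_rot: [-3.141, 0.002, 1.447]
force: [0.0, -0.5, 0.4]
grip_width: 0.0001
finger_force: 0.0
```

```bash
cat > fin.py <<'E'
from g import *
np.set_printoptions(precision=1,suppress=True)
rep()
im,d,W=grab('scene');i=im.astype(int);b=bed(W)*1e3;z=W[...,2]*1e3
for x in range(-20,120,8):
    k=(abs(b[...,0]-x)<4)&(abs(b[...,1])<11)
    print(x,k.sum(),np.nanmedian(z[k]),np.median(im[k],0))
a=im[165:265,205:305];cv2.imwrite('pics/c6.png',np.clip(cv2.resize(a,(500,500),interpolation=2)*1.4,0,255).astype(np.uint8)[:,:,::-1])
E
python3 fin.py; python3 cl.py
```

```text
t 18.3167 bed [-154.4   -0.1] z 0.20115615104240583 rot [-3.1  0.   1.4] F [ 0.  -0.5  0.4] w 0.0001458019271141595
-20 14 45.59270089079191 [164.5  41.   41. ]
-12 16 45.92520179582614 [171.  38.  39.]
-4 13 46.46386225108718 [171.  39.  39.]
4 15 45.76379028599616 [170.  37.  38.]
12 13 47.917559625164 [168.  39.  38.]
20 6 54.30040519277979 [167.5  41.   39.5]
28 16 58.837537185441334 [175.5  45.   42. ]
36 16 57.39672591478886 [175.   59.5  58. ]
44 15 59.53612008662924 [155. 129. 129.]
52 14 59.29339309262022 [149.5 150.5 150. ]
60 16 59.39374512051842 [150. 150. 151.]
68 16 57.11575687191456 [150.  150.5 151. ]
76 15 57.563391812058526 [150. 151. 151.]
84 15 57.71091752186581 [150. 150. 150.]
92 16 58.454139218633436 [150.  151.5 151. ]
100 14 58.737698251129345 [144.5 147.  146.5]
108 22 60.072697847623886 [140.  141.5 142. ]
116 32 54.52812748273092 [122.  124.5 125.5]
t 18.3667 bed [-151.7   -0.2] z 0.20124613131637545 rot [-3.1  0.   1.4] F [-0.4  1.   0.7] w -5.736320542426223e-06
scene 66 clamp red x [23.5 33.7 52.6] y [-16.9  12.6] z [54.7 58.  62.1] ang 0.06427984927646575
scene block 413 [-219.2   84. ] [-30.4  29.2]
top 59 clamp red x [23.4 32.9 56.7] y [-15.   16.2] z [55.8 58.8 62.1] ang 0.07371421300782761
top block 374 [-23.8  84. ] [-27.7  30.6]
```

View pics/c6.png

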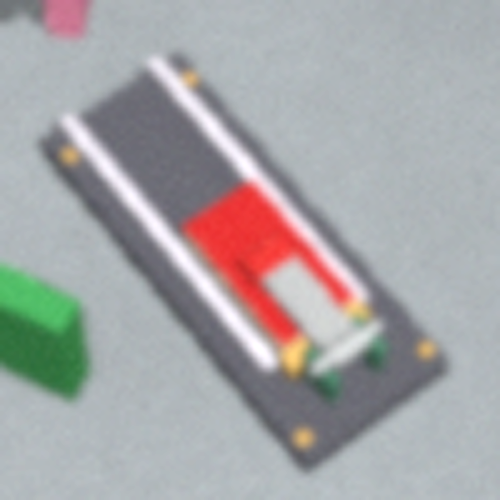

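The crop shows the clamp lying level (320,290) on the block's red face, with the block home against the stop and the robot clear. I'm handing in.

```bash
python3 -c "
from g import *
rep(); print(workorder.job_done())"
```

```text
t 18.4667 bed [-148.6   -0.3] z 0.20137937905148176 rot [-3.14157938e+00 -3.84125841e-04  1.45277195e+00] F [ 0.24823868 -0.00619583  0.07272986] w 6.203611666914433e-05
the job is handed in; nothing more can be done
None
```

I handed the job in at about 18.5 s of the 54 s allowed, but no verdict came back. In the last pictures the block lies red face up, home against the stop, with the hold-down level on it and the robot clear. I never touched the other things on the table, and I didn't re-measure their positions.

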